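# Clamp a fish tin in the one-handed tin holder

## Task

Slide the fish tin along the worktop with your fingertips, without picking it up or tipping it, until it sits fully home against both walls of the tin holder's V-shaped stop. Then push the clamp lever over past its centre so that it snaps across and its rubber pad comes down on the tin. Leave the jar, the tape roll and the garlic where they stand.

Things in the scene. Friction and masses are not known exactly. Their poses are not given: they have to be found in the camera images.
- fish_tin: Flat round closed food tin, loose on the worktop: 87 mm in diameter, 40 mm high, about 0.23 kg. Origin: centre of its underside; z up along its axis. Only to be slid, never lifted.
- tin_holder: Tin holder fixed to the worktop: two metal walls, 26 mm high, meet at right angles in a V; no floor. Origin: on the worktop, centre of the tin when it touches both walls. +x: the way the tin is pushed home, from the open mouth to the point of the V (x = 62 mm) and the clamp behind it; z up. Walls are symmetric about x, inner ends x = -7, y = +-69 mm. Clamp cheeks: x = 63 to 89, 70 mm high; base block to x = 128.
- clamp_lever (a joint): Clamp lever angle, rad: 0 = open (pad arm raised, handle leaning to the holder's +x, away from the mouth); grows as the handle is pushed to the holder's -x. A spring holds it at either end: centre at about 0.52, beyond which it snaps on by itself. Closed on the tin it reads about 1.05, with no tin about 1.13. Pushing it over takes about 3 N at the grip.
- lever_grip (a point): Centre of the lever's black cross grip, a bar 16 mm thick and 52 mm long along the holder's y, 88 mm from the pivot. Open, it is at x = 116, y = 0, z = 138 mm of the holder; it rises to z = 148 mm half way and ends at about x = 28, z = 135 mm, above the tin. To close, push it from its far (+x) side towards the mouth (-x).
- clamp_pivot (a point): Centre of the clamp lever's hinge, which lies along the holder's y: x = 75, y = 0, z = 60 mm of the holder. The pad, 20 mm across, comes down on the tin's lid 15 mm beyond its centre (+x side). While the clamp is open the raised pad arm reaches towards the mouth to about x = 20 mm and is lower than 125 mm there.
- honey_jar: Bystander: jar with a lid, 65 mm in diameter, 100 mm high, origin at the centre of its underside. Leave alone.
- tape_roll: Bystander: roll of tape lying flat, 55 mm in diameter, 19 mm high, origin at the centre of its underside. Leave alone.
- garlic: Bystander: garlic bulb, about 60 mm across and 58 mm high, origin at the centre of its underside. Leave alone.
Not all that is in view belongs to the job. Of the things like the tin_holder, leave any that is yellow; of the rest the smaller one is meant.

How it is judged:
On the way, in this order (a step that is already met when the one before it is completed fails the run):
1. the tin is home in the V-stop, within 6 mm, while the clamp is still open (horizontal distance between fish_tin and tin_holder below 0.006 m and value of joint clamp_lever below 0.3 rad), for 0.2 s.
2. the lever has snapped over and the tin is still home (horizontal distance between fish_tin and tin_holder below 0.006 m and value of joint clamp_lever above 0.99 rad), for 0.2 s.
At the end, for the whole second after the job is handed in: The tin stands flat on the worktop, its centre within 6 mm of the home position against both walls; the clamp lever is in its closed position with its pad on the tin (0.99 to 1.09 rad); everything is at rest (all of step 2 and value of joint clamp_lever below 1.09 rad and velocity of joint clamp_lever below 0.1 rad/s and linear speed of fish_tin below 0.01 m/s and height (world z) of fish_tin below 0.004 m and angle between fish_tin's own z axis and vertical below 0.08 rad); the robot touches nothing.
It fails at once if the tin is lifted (its centre line rises more than 10 mm) (height (world z) of fish_tin above 0.01 m).
It fails at once if the tin is tipped by more than about 15 degrees (angle between fish_tin's own z axis and vertical above 0.26 rad).
It fails at once if the jar is moved by more than 30 mm (distance of honey_jar from where it was at the start of the episode above 0.03 m).
It fails at once if the tape roll is moved by more than 30 mm (distance of tape_roll from where it was at the start of the episode above 0.03 m).
It fails at once if the garlic is moved by more than 30 mm (distance of garlic from where it was at the start of the episode above 0.03 m).
It also fails if it takes over 48 s, if anything falls off the work surface, if the arm or the gripper's body presses on something with over 40 N, if the wrist force passes 120 N, or if a joint passes its speed limit or range.

## Robot

A 6-joint arm with a two-finger parallel gripper is mounted at the origin on the work surface; the furniture and walls round the work are solid. World frame = base frame: x ahead of the robot, y to its left, z up, the work surface at z = 0. Lengths are in m, angles in rad, forces in N, time in s.
With the tool pointing down it reaches from about 0.35 to 0.975 m from the base axis. Payload 4.9 kg.
Tool frame: the origin (TCP) lies at the very end of the fingers, on their centre line; the grasp point (between the pads) lies 19 mm behind it; z points along the fingers, y is the direction in which the jaws open and shut (so a half turn about z gives the same grasp; the last joint's range is limited). The gripper opens to 85 mm and grips with 20 to 120 N. Pads are 22 mm wide; open, the fingers measure 114 mm over their backs; the gripper's body (76 mm by 85 mm) begins 54 mm behind the grasp point. The pads swing forward as they close: fully open they stand 13 mm farther back than shut.
Start: joints at [1.199, 0.053, 1.613, -0, 1.476, -0.119], TCP at [0.156, 0.605, 0.231] pointing down, gripper open.
Joint ranges: [-3.01, 3.01], [-1.01, 2.22], [0.06, 2.58], [-1.02, 4.17], [0.09, 2.62], [-3.14, 3.14]. Speed limits (rad/s): [2.57, 2.57, 3.14, 3.14, 3.14, 3.14].

## Interface

Orientations are given as a unit quaternion [w, x, y, z].
In Python, from rig import env gives the robot as it stands.
- The arm moves only by the tool arm_command, never from a script. Its argument "deltas" is a list of rows, each an object with "offset": the shift along the tool's x, y, z in mm, a list of three; "rot": the turn, a rotation vector about the tool's x, y, z in rad, a list of three; "gripper": the opening, from 0 (shut) to 1 (fully open). A call has 1 to 5 rows; each row is the pose to reach, as a shift and turn from the pose commanded when the call began, along the tool's axes at that moment; what a row does not reach only later rows make up. A row lasts 1/10 s, in which the tool goes at most 50 mm and 8.59 degrees, less where a joint would pass 70% of its speed; a pose out of reach is approached as far as the arm can. A call with a gripper value outside its range is refused whole. The fingers move at their own pace and stop on an object; "squeeze" is the grip in N (left out, the last holds). Time passes only in rows, so rows that repeat a pose let the fingers close. It gives the time, the measured TCP pose, the force and the opening at its end, in the units of the state.
- env.get_obs(): the state, without advancing time (a new reading comes with each control period).
- env.capture(name): name is "scene" or "top" or "wrist"; returns the picture (384x512x3 uint8, blue, green, red); there is no depth.
- env.get_calibration(name): a dict with "camera_matrix" (3x3 intrinsics, pixels), "T" (4x4, takes a point from camera to world coordinates). Camera axes: x right, y up, looking along -z (the intrinsics and any distortion apply to the point x, -y, -z); pixel columns grow to the right and rows downward; lengths in m; the calibration is good to about 2 mm. The wrist camera is an equidistant fisheye: a pixel r from the principal point sees the ray r / f radians off the axis. A picture is of the moment at which its call begins: read the wrist's pose just before it. get_calibration takes no time and is no camera call; for the wrist camera it gives the pose at the moment of the call.
- env.close_job(): hands the job in, once; it reports no verdict.
The state is a dict: "time_s": time; "joint_positions": joint angles; "qvel": joint speeds; "joint_torque": joint torques, N m; "position": TCP position; "ee_rot": TCP orientation; "ft_force": force on the tool from outside, world axes, zero at the start; "wrist_torque": the same for the moment, N m; "gripper_width": opening from 0.0 (shut) to 1.0 (fully open).
Only numpy, scipy, OpenCV 4.12 (cv2) and the standard library are available. Lean on these libraries where they do the work, as an engineer would, in place of code of your own. Each camera call takes 0.05 s, during which the arm holds its last target.

## Working session

There is one attempt and no reset: what is moved stays moved. The work goes in short steps, Python scripts to look and compute and a tool call to move; the robot and the scene stay as the last step left them, time stands still between calls to the robot, and variables do not carry over. Pictures are saved under pics/ and viewed, and the job is handed in when it is done.

Besides the shell and the picture viewer there is one more tool, called after "Request:" by a JSON object that holds its "op" and its "data". arm_command: Moves the arm, as the interface text tells. Its arguments: {"type":"object","properties":{"deltas":{"type":"array"},"squeeze":{"type":"number"}},"required":["deltas"]}

```bash
ls; mkdir -p pics; python3 - <<'E'
from rig import env
import cv2
for n in ("scene","top"):
    cv2.imwrite(f"pics/{n}0.png",env.capture(n))
    c=env.get_calibration(n); print(n,c)
o=env.get_obs(); print(o)
E
```

```text
pics
scene {'camera_matrix': array([[407.6360601 ,   0.        , 247.14878364],
       [  0.        , 407.6360601 , 192.97689271],
       [  0.        ,   0.        ,   1.        ]]), 'T': array([[-0.90889991,  0.31450509, -0.27383845,  0.23463344],
       [-0.41681899, -0.70525282,  0.57348095,  0.77779446],
       [-0.01276266,  0.63537785,  0.77209592,  0.90993782],
       [ 0.        ,  0.        ,  0.        ,  1.        ]])}
top {'camera_matrix': array([[453.48562622,   0.        , 256.40825266],
       [  0.        , 453.48562622, 188.11889023],
       [  0.        ,   0.        ,   1.        ]]), 'T': array([[ 0.02230234,  0.9821761 , -0.18663523,  0.25656674],
       [-0.99974957,  0.02225488, -0.0023497 ,  0.19721656],
       [ 0.00184573,  0.18664089,  0.98242647,  1.44402949],
       [ 0.        ,  0.        ,  0.        ,  1.        ]])}
{'time_s': 0.1, 'joint_positions': array([ 1.19898946e+00,  5.33127272e-02,  1.61416478e+00, -1.39854520e-05,
        1.47597979e+00, -1.19032303e-01]), 'qvel': array([-0.00047465, -0.0009346 , -0.00226575,  0.00084602, -0.00372581,
        0.0004432 ]), 'joint_torque': array([ 5.06680317e-05, -3.94898450e+01, -3.71366429e+01, -1.68007459e-04,
        3.84520637e-03,  2.53303051e-05]), 'position': array([0.15612441, 0.60460573, 0.23016755]), 'ee_rot': array([-2.19768027e-04,  1.26050355e-01,  9.92023406e-01, -9.06076852e-04]), 'ft_force': array([ 0.58933035, -0.33786595,  0.12256372]), 'wrist_torque': array([-0.0369648 ,  0.02202089, -0.00501047]), 'gripper_width': 1.0031775407754606}
```

View pics/scene0.png

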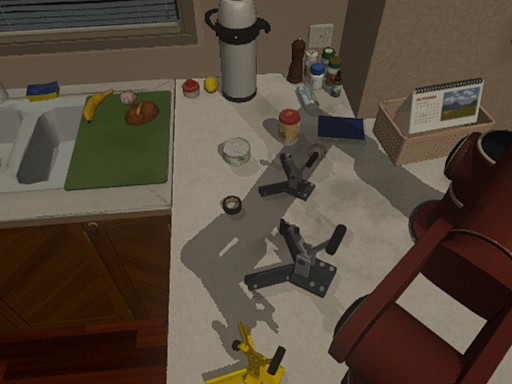

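View pics/top0.png

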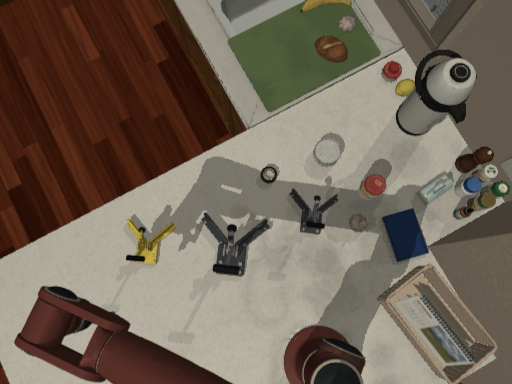

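```bash
python3 - <<'E'
import cv2
t=cv2.imread("pics/top0.png"); s=cv2.imread("pics/scene0.png")
cv2.imwrite("pics/topc.png",cv2.resize(t[130:250,260:400],None,fx=5,fy=5,interpolation=cv2.INTER_CUBIC))
cv2.imwrite("pics/scenec.png",cv2.resize(s[100:220,210:350],None,fx=5,fy=5,interpolation=cv2.INTER_CUBIC))
E
```

```text
(no output)
```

View pics/topc.png

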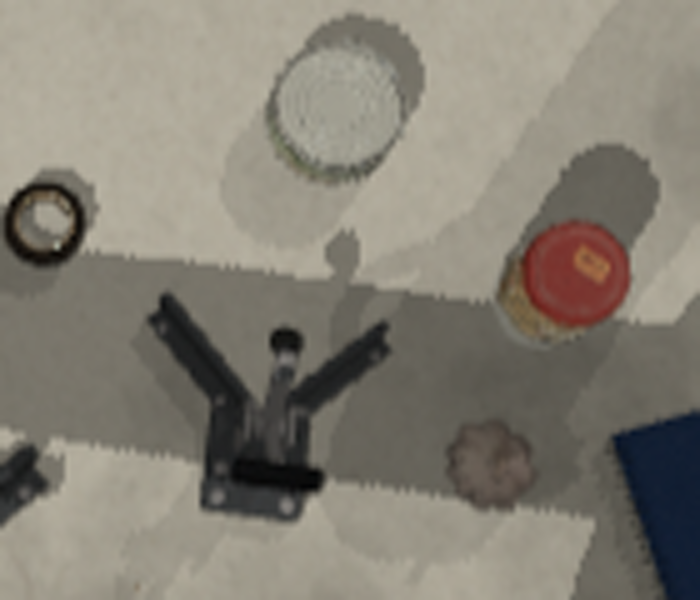

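View pics/scenec.png

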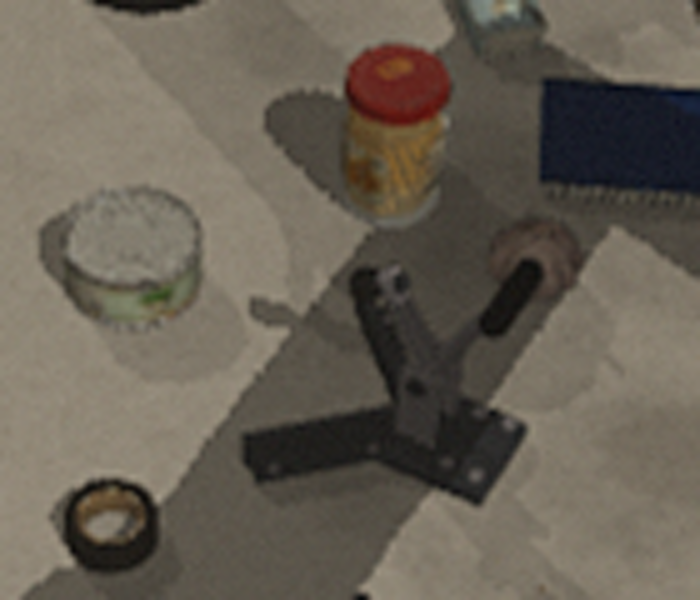

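```bash
cat > h.py <<'E'
import numpy as np, cv2
from rig import env
def proj(name,P):
    c=env.get_calibration(name); K=c["camera_matrix"];T=np.linalg.inv(c["T"])
    p=np.atleast_2d(P)@T[:3,:3].T+T[:3,3]
    p=p*[1,-1,-1]
    q=p@K.T; return q[:,:2]/q[:,2:]
def back(name,uv,z):
    c=env.get_calibration(name); K=c["camera_matrix"];T=c["T"]
    d=np.linalg.inv(K)@[uv[0],uv[1],1]; d=T[:3,:3]@(d*[1,-1,-1]); o=T[:3,3]
    return o+d*(z-o[2])/d[2]
def H(p,P):
    P=np.atleast_2d(P)/1000; c,s=np.cos(p[2]),np.sin(p[2])
    return np.c_[p[0]+c*P[:,0]-s*P[:,1],p[1]+s*P[:,0]+c*P[:,1],P[:,2]]
E
python3 - <<'E'
from h import *
from scipy.optimize import least_squares
ct=lambda u,v:((u+.5)/5-.5+260,(v+.5)/5-.5+130)
cs=lambda u,v:((u+.5)/5-.5+210,(v+.5)/5-.5+100)
print("tin top",back("top",ct(338,112),.04),back("scene",cs(132,240),.04))
print("jar",back("top",ct(577,273),.1),back("scene",cs(398,82),.1))
print("tape",back("top",ct(44,223),.019),back("scene",cs(111,518),.019), "garlic",back("top",ct(490,463),.04))
print("grip",back("top",ct(277,473),.138),back("scene",cs(512,298),.138))
P=[[116,0,138],[-7,69,26],[-7,-69,26]]; uv=np.array([ct(277,473),ct(380,321),ct(170,294)])
Ps=[[116,0,138]];us=np.array([cs(512,298)])
f=lambda p:np.r_[(proj("top",H(p,P))-uv).ravel(),(proj("scene",H(p,Ps))-us).ravel()]
r=least_squares(f,[.35,.08,np.pi]);print(r.x,r.fun)
E
```

```text
tin top [ 0.64607774 -0.02333603  0.04      ] [ 0.64875088 -0.01715118  0.04      ]
jar [ 0.5320755  -0.15773984  0.1       ] [ 0.53145817 -0.15141978  0.1       ]
tape [0.57373299 0.1630676  0.019     ] [0.57421353 0.16679206 0.019     ] garlic [ 0.42261548 -0.11629343  0.04      ]
grip [0.4024526  0.02877302 0.138     ] [0.40079565 0.03073062 0.138     ]
[0.51547252 0.01630104 3.02696723] [-0.27409994  0.75993295  0.55220882 -0.37342334 -0.56310729 -0.8123535
  0.34789052 -0.22863639]
```

Request:
{"op": "arm_command", "data": {"deltas": [{"offset":[-45,-12,-40],"rot":[0,0,-0.138],"gripper":1},{"offset":[-90,-25,-40],"rot":[0,0,-0.138],"gripper":1},{"offset":[-135,-37,-40],"rot":[0,0,-0.138],"gripper":1},{"offset":[-180,-50,-40],"rot":[0,0,-0.138],"gripper":1},{"offset":[-225,-62,-40],"rot":[0,0,-0.138],"gripper":0.6}]}}

```text
time_s: 0.6
position: [0.36, 0.4874, 0.271]
ee_rot: [-0.0, 0.057, 0.998, -0.0]
ft_force: [-0.1, 0.1, -0.4]
gripper_width: 0.858
```

```bash
cat >> h.py <<'E'
from scipy.spatial.transform import Rotation as Ro
HP=np.array([.5155,.0163,3.027])
def st():
    o=env.get_obs(); q=o["ee_rot"]; R=Ro.from_quat(np.r_[q[1:],q[0]]).as_matrix()
    p=o["position"]; d=p[:2]-HP[:2]; c,s=np.cos(HP[2]),np.sin(HP[2])
    print("t%.2f"%o["time_s"],"pos",p.round(4),"holder mm",np.round(1000*np.array([c*d[0]+s*d[1],-s*d[0]+c*d[1],p[2]]),1),"yaw x",round(float(np.arctan2(R[1,0],R[0,0])),4),"z",R[:,2].round(3),"F",o["ft_force"].round(1),"g",round(o["gripper_width"],3),"j",o["joint_positions"].round(2))
    return p,R
def to(tgt):
    p,R=st(); print("tool offset mm",(1000*R.T@(np.array(tgt)-p)).round(1))
E
python3 - <<'E'
from h import *
to([.6,.35,.27]); to([.75,-.03,.27])
E
```

```text
t0.60 pos [0.36   0.4874 0.271 ] holder mm [ 208.3 -450.2  271. ] yaw x 3.0268 z [-0. -0. -1.] F [-0.1  0.1 -0.4] g 0.858 j [ 0.81 -0.01  1.61 -0.    1.54 -0.64]
tool offset mm [-254.1 -109.     1. ]
t0.60 pos [0.36   0.4874 0.271 ] holder mm [ 208.3 -450.2  271. ] yaw x 3.0268 z [-0. -0. -1.] F [-0.1  0.1 -0.4] g 0.858 j [ 0.81 -0.01  1.61 -0.    1.54 -0.64]
tool offset mm [-446.7 -469.3    1.1]
```

Request:
{"op": "arm_command", "data": {"deltas": [{"offset":[-45,-20,0],"rot":[0,0,0],"gripper":0.53},{"offset":[-90,-40,0],"rot":[0,0,0],"gripper":0.53},{"offset":[-135,-60,0],"rot":[0,0,0],"gripper":0.53},{"offset":[-180,-80,0],"rot":[0,0,0],"gripper":0.53},{"offset":[-225,-100,0],"rot":[0,0,0],"gripper":0.53}]}}

```text
time_s: 1.1
position: [0.572, 0.3623, 0.2706]
ee_rot: [-0.0, 0.057, 0.998, -0.0]
ft_force: [-0.6, 0.8, -0.7]
gripper_width: 0.531
```

Request:
{"op": "arm_command", "data": {"deltas": [{"offset":[-35,-35,0],"rot":[0,0,0],"gripper":0.53},{"offset":[-70,-70,0],"rot":[0,0,0],"gripper":0.53},{"offset":[-105,-105,0],"rot":[0,0,0],"gripper":0.53},{"offset":[-140,-140,0],"rot":[0,0,0],"gripper":0.53},{"offset":[-175,-175,0],"rot":[0,0,0],"gripper":0.53}]}}

```text
time_s: 1.6
position: [0.7253, 0.168, 0.2705]
ee_rot: [-0.001, 0.057, 0.998, -0.0]
ft_force: [0.3, 0.6, -0.1]
gripper_width: 0.529
```

```bash
python3 - <<'E'
from h import *
to([.725,-.028,.2])
E
```

```text
t1.60 pos [0.7253 0.168  0.2705] holder mm [-191.  -174.7  270.5] yaw x 3.0268 z [-0.001 -0.    -1.   ] F [ 0.3  0.6 -0.1] g 0.529 j [ 0.13  0.31  1.26  0.    1.58 -1.33]
tool offset mm [ -22.3 -194.8   70.5]
```

Request:
{"op": "arm_command", "data": {"deltas": [{"offset":[-5,-40,10],"rot":[0,0,0],"gripper":0.53},{"offset":[-10,-80,30],"rot":[0,0,0],"gripper":0.53},{"offset":[-15,-120,50],"rot":[0,0,0],"gripper":0.53},{"offset":[-20,-160,70],"rot":[0,0,0],"gripper":0.53},{"offset":[-22,-195,90],"rot":[0,0,0],"gripper":0.53}]}}

```text
time_s: 2.1
position: [0.7236, -0.0285, 0.1797]
ee_rot: [-0.0, 0.058, 0.998, -0.0]
ft_force: [0.7, 0.2, 0.1]
gripper_width: 0.53
```

```bash
python3 - <<'E'
from h import *
st(); w=env.capture("wrist"); t=env.capture("top"); cv2.imwrite("pics/w1.png",w)
s=env.capture("scene"); cv2.imwrite("pics/s1.png",s)
cv2.imwrite("pics/t1c.png",cv2.resize(t[100:250,230:410],None,fx=4,fy=4,interpolation=cv2.INTER_CUBIC))
print(env.get_calibration("wrist"))
E
```

```text
t2.10 pos [ 0.7236 -0.0285  0.1797] holder mm [-211.8   20.7  179.7] yaw x 3.0261 z [-0.001 -0.    -1.   ] F [0.7 0.2 0.1] g 0.53 j [-0.14  0.31  1.41 -0.    1.42 -1.6 ]
{'camera_matrix': array([[297.31863964,   0.        , 253.91559687],
       [  0.        , 297.31863964, 186.54061004],
       [  0.        ,   0.        ,   1.        ]]), 'T': array([[ 1.17511402e-01, -9.41475061e-01, -3.15936353e-01,
         6.40923362e-01],
       [ 9.93071285e-01,  1.11180880e-01,  3.80556811e-02,
        -1.92817499e-02],
       [-7.02393068e-04, -3.18219296e-01,  9.48016870e-01,
         3.21524185e-01],
       [ 0.00000000e+00,  0.00000000e+00,  0.00000000e+00,
         1.00000000e+00]])}
```

View pics/w1.png

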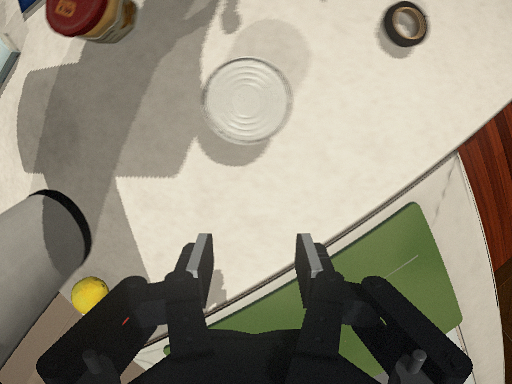

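View pics/t1c.png

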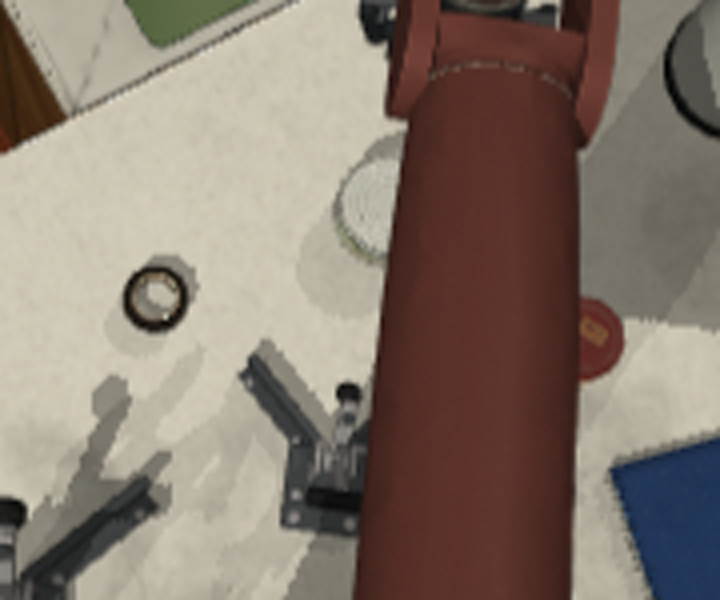

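```bash
cat >> h.py <<'E'
def wback(c,uv,z):
    K=c["camera_matrix"];T=c["T"]; d=np.array([uv[0]-K[0,2],uv[1]-K[1,2]])/K[0,0]
    th=np.hypot(*d); v=np.r_[np.sin(th)*d/th,np.cos(th)]*[1,-1,-1]; v=T[:3,:3]@v; o=T[:3,3]
    return o+v*(z-o[2])/v[2]
def hold(p):
    d=np.array(p)[:2]-HP[:2]; c,s=np.cos(HP[2]),np.sin(HP[2]); return (1000*np.array([c*d[0]+s*d[1],-s*d[0]+c*d[1]])).round(1)
E
python3 - <<'E'
from h import *
c=env.get_calibration("wrist")
for uv,z in [((248,99),.04),((203,99),.04),((292,99),.04),((247,57),.04),((248,142),.04),((406,23),.019)]:
    p=wback(c,uv,z); print(uv,p.round(4),hold(p))
to([.725,-.025,.01])
E
```

```text
(248, 99) [ 0.6485 -0.0259  0.04  ] [-136.9   26.8]
(203, 99) [ 0.6427 -0.068   0.04  ] [-136.    69.2]
(292, 99) [0.6529 0.0151 0.04  ] [-136.6  -14.5]
(247, 57) [ 0.6087 -0.0221  0.04  ] [-97.   27.5]
(248, 142) [ 0.6894 -0.0309  0.04  ] [-178.1   27. ]
(406, 23) [0.5753 0.1544 0.019 ] [ -43.6 -144. ]
t2.25 pos [ 0.7223 -0.0285  0.1779] holder mm [-210.6   20.9  177.9] yaw x 3.0233 z [-0.005  0.001 -1.   ] F [-0.6  0.4  0.3] g 0.533 j [-0.14  0.31  1.41  0.    1.43 -1.59]
tool offset mm [ -3.2   3.7 167.9]
```

Request:
{"op": "arm_command", "data": {"deltas": [{"offset":[0,-3,40],"rot":[0,0,0],"gripper":0.53},{"offset":[0,-3,80],"rot":[0,0,0],"gripper":0.53},{"offset":[0,-3,120],"rot":[0,0,0],"gripper":0.53},{"offset":[0,-3,150],"rot":[0,0,0],"gripper":0.53},{"offset":[0,-3,168],"rot":[0,0,0],"gripper":0.53}]}}

```text
time_s: 2.75
position: [0.7223, -0.0277, 0.0104]
ee_rot: [-0.002, 0.057, 0.998, 0.0]
ft_force: [-0.5, -0.7, 0.1]
gripper_width: 0.533
```

```bash
python3 - <<'E'
from h import *
st(); w=env.capture("wrist"); cv2.imwrite("pics/w2.png",w); st()
E
```

```text
t2.75 pos [ 0.7223 -0.0277  0.0104] holder mm [-210.5   20.1   10.4] yaw x 3.0282 z [-0.004  0.001 -1.   ] F [-0.5 -0.7  0.1] g 0.533 j [-0.14  0.48  1.49  0.    1.17 -1.6 ]
t2.80 pos [ 0.7209 -0.0277  0.0079] holder mm [-209.1   20.2    7.9] yaw x 3.0281 z [-0.007  0.001 -1.   ] F [-1.7  0.6 -1.9] g 0.527 j [-0.14  0.48  1.5   0.    1.17 -1.6 ]
```

View pics/w2.png

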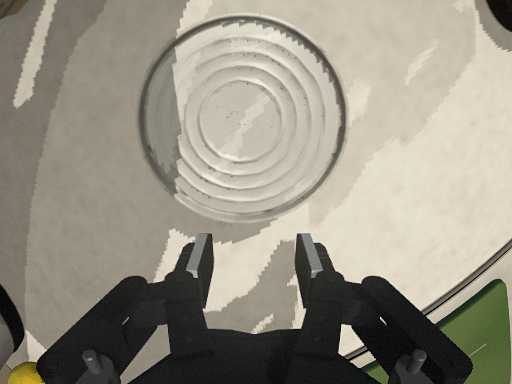

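Request:
{"op": "arm_command", "data": {"deltas": [{"offset":[0,-5,-5],"rot":[0,0,0],"gripper":0.53},{"offset":[8,-5,-5],"rot":[0,0,0],"gripper":0.53},{"offset":[16,-5,-5],"rot":[0,0,0],"gripper":0.53},{"offset":[22,-5,-5],"rot":[0,0,0],"gripper":0.53},{"offset":[28,-5,-5],"rot":[0,0,0],"gripper":0.53}]}}

```text
time_s: 3.3
position: [0.6957, -0.0311, 0.0198]
ee_rot: [0.002, 0.058, 0.998, 0.0]
ft_force: [1.8, 0.9, 1.8]
gripper_width: 0.529
```

```bash
python3 - <<'E'
from h import *
st(); w=env.capture("wrist"); cv2.imwrite("pics/w3.png",w); st()
E
```

```text
t3.30 pos [ 0.6957 -0.0311  0.0198] holder mm [-184.4   26.5   19.8] yaw x 3.0265 z [ 0.003 -0.    -1.   ] F [1.8 0.9 1.8] g 0.529 j [-0.15  0.41  1.57  0.    1.16 -1.61]
t3.35 pos [ 0.6948 -0.031   0.0194] holder mm [-183.5   26.5   19.4] yaw x 3.0267 z [ 0.001 -0.    -1.   ] F [0.9 0.4 0.2] g 0.533 j [-0.15  0.41  1.57  0.    1.16 -1.61]
```

View pics/w3.png

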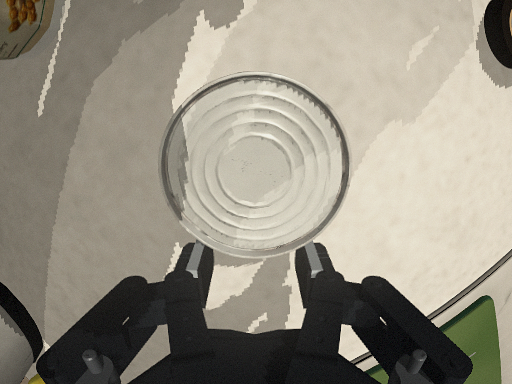

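Request:
{"op": "arm_command", "data": {"deltas": [{"offset":[6,1,8],"rot":[0,0,0],"gripper":0.53},{"offset":[18,4,8],"rot":[0,0,0],"gripper":0.53},{"offset":[30,6,8],"rot":[0,0,0],"gripper":0.53},{"offset":[42,8,8],"rot":[0,0,0],"gripper":0.53},{"offset":[54,10,8],"rot":[0,0,0],"gripper":0.53}]}}

```text
time_s: 3.85
position: [0.6425, -0.015, 0.0101]
ee_rot: [0.0, 0.057, 0.998, -0.0]
ft_force: [1.9, -0.2, 0.7]
gripper_width: 0.53
```

```bash
python3 - <<'E'
from h import *
st(); w=env.capture("wrist"); cv2.imwrite("pics/w4.png",w); st()
E
```

```text
t3.85 pos [ 0.6425 -0.015   0.0101] holder mm [-129.8   16.6   10.1] yaw x 3.0269 z [ 0.001 -0.    -1.   ] F [ 1.9 -0.2  0.7] g 0.53 j [-0.14  0.32  1.71 -0.    1.12 -1.59]
t3.90 pos [ 0.6404 -0.0143  0.0094] holder mm [-127.6   16.1    9.4] yaw x 3.0272 z [-0.003  0.    -1.   ] F [ 0.3  0.3 -0.8] g 0.528 j [-0.14  0.31  1.71  0.    1.12 -1.59]
```

View pics/w4.png

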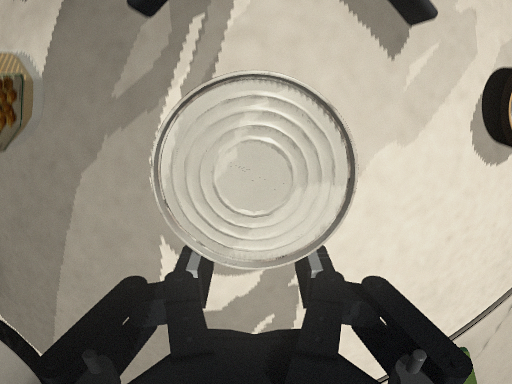

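Request:
{"op": "arm_command", "data": {"deltas": [{"offset":[10,3,0],"rot":[0,0,0],"gripper":0.53},{"offset":[20,5,0],"rot":[0,0,0],"gripper":0.53},{"offset":[30,7,0],"rot":[0,0,0],"gripper":0.53},{"offset":[38,9,0],"rot":[0,0,0],"gripper":0.53},{"offset":[44,11,0],"rot":[0,0,0],"gripper":0.53}]}}

```text
time_s: 4.4
position: [0.5994, 0.0012, 0.0101]
ee_rot: [-0.0, 0.057, 0.998, -0.0]
ft_force: [0.8, -0.1, -0.6]
gripper_width: 0.533
```

```bash
python3 - <<'E'
from h import *
st(); c=env.get_calibration("wrist"); w=env.capture("wrist"); cv2.imwrite("pics/w5.png",w); st()
np.save("c5.npy",c["T"])
cv2.imwrite("pics/w5c.png",cv2.resize(w[:250],(800,390),interpolation=cv2.INTER_CUBIC))
E
```

```text
t4.40 pos [0.5994 0.0012 0.0101] holder mm [-85.1   5.4  10.1] yaw x 3.0269 z [-0.001 -0.    -1.   ] F [ 0.8 -0.1 -0.6] g 0.533 j [-0.12  0.23  1.82 -0.    1.1  -1.58]
t4.45 pos [0.5986 0.0016 0.0099] holder mm [-84.3   5.1   9.9] yaw x 3.0271 z [-0.002  0.    -1.   ] F [ 0.6 -0.  -0.8] g 0.525 j [-0.12  0.23  1.82  0.    1.1  -1.58]
```

View pics/w5.png

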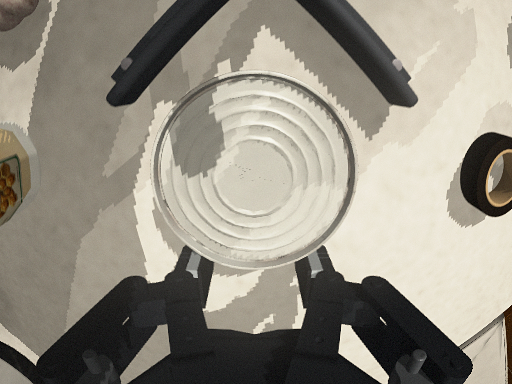

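```bash
python3 - <<'E'
from h import *
c=env.get_calibration("wrist"); c["T"]=np.load("c5.npy")
for uv,z in [((133,101),.0),((393,102),.0),((108,103),.026),((417,103),.026),((108,103),.0),((417,103),.0),((254,170),.04),((152,170),.04),((355,170),.04)]:
    print(uv,z,hold(wback(c,uv,z)))
E
python3 -c "
import cv2;w=cv2.imread('pics/w5.png');cv2.imwrite('pics/w5d.png',cv2.resize(w[40:120,90:440],(800,183),interpolation=cv2.INTER_CUBIC))"
```

```text
(133, 101) 0.0 [-6.2 71. ]
(393, 102) 0.0 [ -5.8 -70.1]
(108, 103) 0.026 [-5.5 72.9]
(417, 103) 0.026 [ -4.5 -70.4]
(108, 103) 0.0 [-6.1 86.6]
(417, 103) 0.0 [ -4.9 -86. ]
(254, 170) 0.04 [-34.2   5.9]
(152, 170) 0.04 [-34.   47.9]
(355, 170) 0.04 [-33.9 -35.6]
```

View pics/w5d.png

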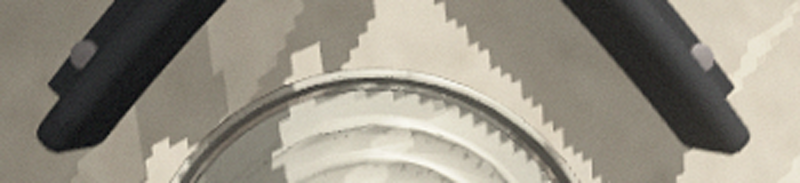

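Request:
{"op": "arm_command", "data": {"deltas": [{"offset":[8,2,0],"rot":[0,0,0],"gripper":0.53},{"offset":[16,3,0],"rot":[0,0,0],"gripper":0.53},{"offset":[24,4,0],"rot":[0,0,0],"gripper":0.53},{"offset":[30,5,0],"rot":[0,0,0],"gripper":0.53},{"offset":[34,5,0],"rot":[0,0,0],"gripper":0.53}]}}

```text
time_s: 4.95
position: [0.5668, 0.01, 0.0106]
ee_rot: [0.0, 0.057, 0.998, 0.0]
ft_force: [0.8, -0.0, 0.4]
gripper_width: 0.529
```

```bash
python3 - <<'E'
from h import *
st(); c=env.get_calibration("wrist"); w=env.capture("wrist"); cv2.imwrite("pics/w6.png",w); st()
np.save("c6.npy",c["T"])
E
```

```text
t4.95 pos [0.5668 0.01   0.0106] holder mm [-51.7   0.4  10.6] yaw x 3.0269 z [ 0.001  0.    -1.   ] F [ 0.8 -0.   0.4] g 0.529 j [-0.11  0.16  1.9   0.    1.09 -1.57]
t5.00 pos [0.5663 0.01   0.0103] holder mm [-51.2   0.4  10.3] yaw x 3.0269 z [-0.  0. -1.] F [ 1.7  0.3 -0.4] g 0.526 j [-0.11  0.16  1.9   0.    1.09 -1.57]
```

View pics/w6.png

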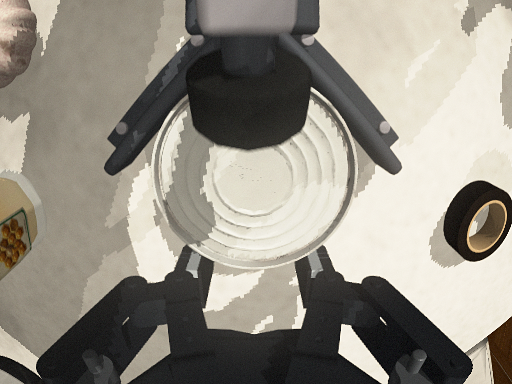

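Request:
{"op": "arm_command", "data": {"deltas": [{"offset":[1,0,0],"rot":[0,0,0],"gripper":0.53},{"offset":[2,0,0],"rot":[0,0,0],"gripper":0.53}]}}

```text
time_s: 5.2
position: [0.5653, 0.01, 0.0104]
ee_rot: [0.0, 0.057, 0.998, 0.0]
ft_force: [1.3, -0.2, 0.5]
gripper_width: 0.527
```

Request:
{"op": "arm_command", "data": {"deltas": [{"offset":[1,0,0],"rot":[0,0,0],"gripper":0.53},{"offset":[1,0,0],"rot":[0,0,0],"gripper":0.53}]}}

```text
time_s: 5.4
position: [0.5643, 0.01, 0.0104]
ee_rot: [0.0, 0.057, 0.998, -0.0]
ft_force: [-0.1, 0.1, -0.4]
gripper_width: 0.529
```

```bash
python3 - <<'E'
from h import *
st()
E
```

```text
t5.40 pos [0.5643 0.01   0.0104] holder mm [-49.2   0.6  10.4] yaw x 3.0268 z [ 0. -0. -1.] F [-0.1  0.1 -0.4] g 0.529 j [-0.11  0.15  1.9  -0.    1.08 -1.57]
```

Request:
{"op": "arm_command", "data": {"deltas": [{"offset":[1,0,0],"rot":[0,0,0],"gripper":0.53},{"offset":[1,0,0],"rot":[0,0,0],"gripper":0.53}]}}

```text
time_s: 5.6
position: [0.5634, 0.0101, 0.0104]
ee_rot: [0.0, 0.057, 0.998, -0.0]
ft_force: [1.9, -0.8, -0.6]
gripper_width: 0.529
```

Request:
{"op": "arm_command", "data": {"deltas": [{"offset":[1,0,0],"rot":[0,0,0],"gripper":0.53},{"offset":[1,0,0],"rot":[0,0,0],"gripper":0.53}]}}

```text
time_s: 5.8
position: [0.5631, 0.01, 0.0108]
ee_rot: [0.001, 0.057, 0.998, -0.0]
ft_force: [4.5, -1.9, -0.5]
gripper_width: 0.528
```

```bash
python3 - <<'E'
from h import *
st(); w=env.capture("wrist"); cv2.imwrite("pics/w7.png",w); st()
E
```

```text
t5.80 pos [0.5631 0.01   0.0108] holder mm [-48.    0.8  10.8] yaw x 3.0267 z [ 0.002 -0.001 -1.   ] F [ 4.5 -1.9 -0.5] g 0.528 j [-0.11  0.15  1.91 -0.    1.08 -1.57]
t5.85 pos [0.5631 0.01   0.0108] holder mm [-48.    0.8  10.8] yaw x 3.0266 z [ 0.002 -0.001 -1.   ] F [ 3.8 -1.9 -1.3] g 0.532 j [-0.11  0.15  1.91 -0.    1.08 -1.57]
```

View pics/w7.png

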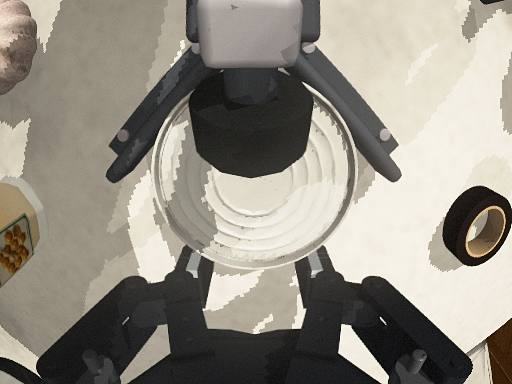

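```bash
python3 - <<'E'
import cv2
w=cv2.imread('pics/w7.png');a=cv2.resize(w[70:190,95:225],None,fx=3,fy=3,interpolation=cv2.INTER_CUBIC);b=cv2.resize(w[70:190,285:415],None,fx=3,fy=3,interpolation=cv2.INTER_CUBIC)
import numpy as np; cv2.imwrite('pics/w7c.png',np.hstack([a,b]))
E
```

```text
(no output)
```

View pics/w7c.png

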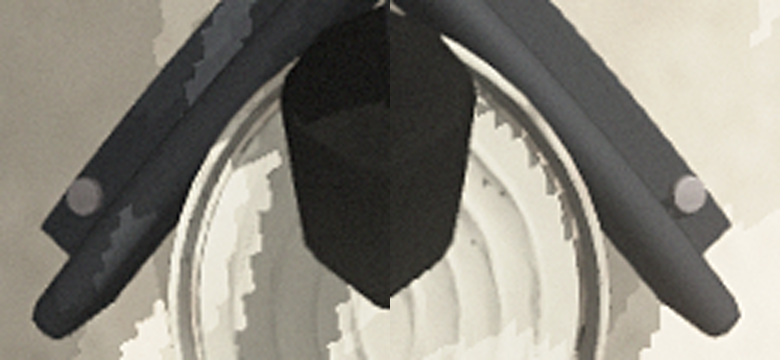

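Request:
{"op": "arm_command", "data": {"deltas": [{"offset":[1,-0.5,0],"rot":[0,0,0],"gripper":0.53},{"offset":[1,-1,0],"rot":[0,0,0],"gripper":0.53}]}}

```text
time_s: 6.05
position: [0.5625, 0.0094, 0.0111]
ee_rot: [0.002, 0.058, 0.998, 0.0]
ft_force: [6.2, 0.7, -0.5]
gripper_width: 0.53
```

Request:
{"op": "arm_command", "data": {"deltas": [{"offset":[1,0,0],"rot":[0,0,0],"gripper":0.53},{"offset":[1,0,0],"rot":[0,0,0],"gripper":0.53}]}}

```text
time_s: 6.25
position: [0.5625, 0.0095, 0.0114]
ee_rot: [0.003, 0.058, 0.998, 0.0]
ft_force: [7.2, -0.6, -2.0]
gripper_width: 0.533
```

```bash
python3 - <<'E'
from h import *
st()
E
```

```text
t6.25 pos [0.5625 0.0095 0.0114] holder mm [-47.4   1.4  11.4] yaw x 3.0263 z [ 0.006 -0.    -1.   ] F [ 7.2 -0.6 -2. ] g 0.533 j [-0.12  0.14  1.91  0.    1.08 -1.57]
```

Request:
{"op": "arm_command", "data": {"deltas": [{"offset":[-10,0,0],"rot":[0,0,0],"gripper":0.53},{"offset":[-40,0,0],"rot":[0,0,0],"gripper":0.53},{"offset":[-60,0,-40],"rot":[0,0,0],"gripper":0.53},{"offset":[-60,0,-90],"rot":[0,0,0],"gripper":0.53},{"offset":[-60,0,-140],"rot":[0,0,0],"gripper":0.3}]}}

```text
time_s: 6.75
position: [0.6187, 0.0029, 0.1501]
ee_rot: [-0.003, 0.057, 0.998, 0.0]
ft_force: [1.0, 0.5, 0.5]
gripper_width: 0.375
```

```bash
python3 - <<'E'
from h import *
st(); c=env.get_calibration("wrist");w=env.capture("wrist"); cv2.imwrite("pics/w8.png",w); t=env.capture("top"); s=env.capture("scene"); st()
np.save("c8.npy",c["T"])
t=cv2.resize(t[130:250,260:400],None,fx=3,fy=3,interpolation=cv2.INTER_CUBIC);s=cv2.resize(s[100:220,220:340],None,fx=3,fy=3,interpolation=cv2.INTER_CUBIC)
cv2.imwrite("pics/ts8.png",np.hstack([t,s]))
E
```

```text
t6.75 pos [0.6187 0.0029 0.1501] holder mm [-104.     1.5  150.1] yaw x 3.0268 z [-0.006  0.001 -1.   ] F [1.  0.5 0.5] g 0.375 j [-0.12  0.1   1.7   0.    1.35 -1.57]
t6.90 pos [0.6223 0.0026 0.1553] holder mm [-107.6    1.4  155.3] yaw x 3.027 z [ 0.007 -0.001 -1.   ] F [ 0.1 -0.4 -0.8] g 0.298 j [-0.12  0.1   1.69  0.    1.34 -1.57]
```

View pics/w8.png

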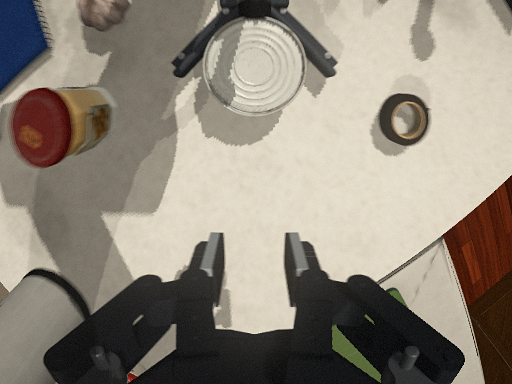

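View pics/ts8.png

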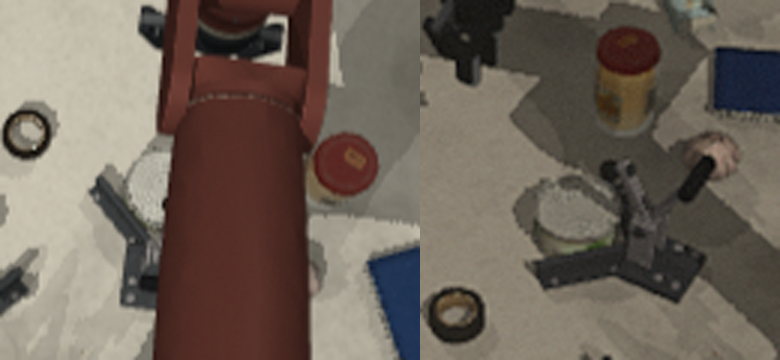

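Request:
{"op": "arm_command", "data": {"deltas": [{"offset":[0,0,-40],"rot":[0,0,0],"gripper":0},{"offset":[0,0,-75],"rot":[0,0,0],"gripper":0},{"offset":[40,0,-75],"rot":[0,0,0],"gripper":0},{"offset":[80,0,-75],"rot":[0,0,0],"gripper":0},{"offset":[120,0,-75],"rot":[0,0,0],"gripper":0}]}}

```text
time_s: 7.4
position: [0.4979, 0.0168, 0.2228]
ee_rot: [-0.003, 0.057, 0.998, 0.0]
ft_force: [-0.0, -0.0, -0.5]
gripper_width: 0.002
```

```bash
python3 - <<'E'
from h import *
st()
E
```

```text
t7.40 pos [0.4979 0.0168 0.2228] holder mm [ 17.5   1.5 222.8] yaw x 3.0269 z [-0.006  0.001 -1.   ] F [-0.  -0.  -0.5] g 0.002 j [-0.12 -0.25  1.91  0.    1.49 -1.57]
```

Request:
{"op": "arm_command", "data": {"deltas": [{"offset":[35,0,0],"rot":[0,0,0],"gripper":0},{"offset":[70,0,0],"rot":[0,0,0],"gripper":0},{"offset":[105,0,0],"rot":[0,0,0],"gripper":0},{"offset":[130,0,0],"rot":[0,0,0],"gripper":0},{"offset":[132,0,0],"rot":[0,0,0],"gripper":0}]}}

```text
time_s: 7.9
position: [0.3667, 0.0321, 0.223]
ee_rot: [-0.002, 0.057, 0.998, 0.0]
ft_force: [0.7, 0.3, 0.0]
gripper_width: 0.003
```

```bash
python3 - <<'E'
from h import *
st(); s=env.capture("scene");s=cv2.resize(s[80:230,200:400],None,fx=4,fy=4,interpolation=cv2.INTER_CUBIC)
cv2.imwrite("pics/s9.png",s); st()
E
```

```text
t7.90 pos [0.3667 0.0321 0.223 ] holder mm [149.6   1.3 223. ] yaw x 3.0273 z [-0.004  0.001 -1.   ] F [0.7 0.3 0. ] g 0.003 j [-0.12 -0.63  2.17  0.    1.6  -1.57]
t7.95 pos [0.3678 0.0319 0.2235] holder mm [148.5   1.4 223.5] yaw x 3.0271 z [-0.003  0.    -1.   ] F [ 0.  -0.3 -0.1] g 0.0 j [-0.12 -0.63  2.17  0.    1.6  -1.57]
```

View pics/s9.png

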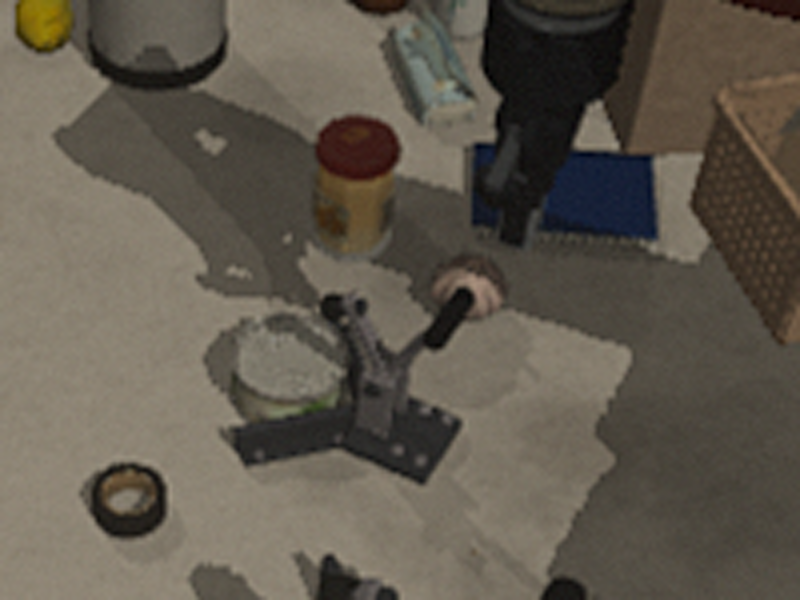

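Request:
{"op": "arm_command", "data": {"deltas": [{"offset":[0,0,25],"rot":[0,0,0],"gripper":0},{"offset":[0,0,50],"rot":[0,0,0],"gripper":0},{"offset":[0,0,75],"rot":[0,0,0],"gripper":0},{"offset":[0,0,95],"rot":[0,0,0],"gripper":0},{"offset":[0,0,97],"rot":[0,0,0],"gripper":0}]}}

```text
time_s: 8.45
position: [0.3672, 0.0318, 0.1242]
ee_rot: [-0.004, 0.057, 0.998, 0.0]
ft_force: [-0.5, 0.3, 0.6]
gripper_width: -0.003
```

```bash
python3 - <<'E'
from h import *
st(); s=env.capture("scene");s=cv2.resize(s[80:230,200:400],None,fx=4,fy=4,interpolation=cv2.INTER_CUBIC)
cv2.imwrite("pics/s10.png",s); st()
E
```

```text
t8.45 pos [0.3672 0.0318 0.1242] holder mm [149.1   1.6 124.2] yaw x 3.0267 z [-0.009  0.001 -1.   ] F [-0.5  0.3  0.6] g -0.003 j [-0.12 -0.54  2.29  0.    1.41 -1.57]
t8.50 pos [0.3681 0.0317 0.1258] holder mm [148.2   1.6 125.8] yaw x 3.0267 z [-0.006  0.001 -1.   ] F [ 0.6 -0.2  0.6] g 0.002 j [-0.12 -0.55  2.29  0.    1.41 -1.57]
```

View pics/s10.png

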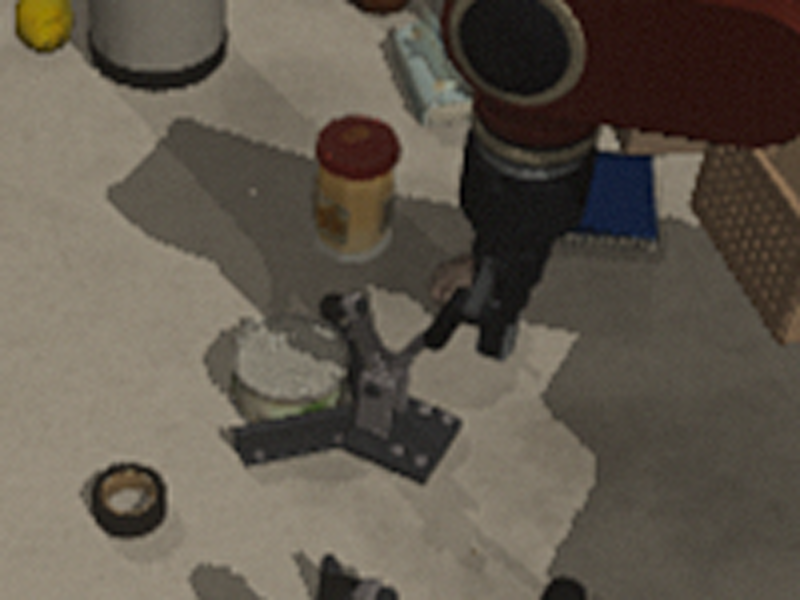

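Request:
{"op": "arm_command", "data": {"deltas": [{"offset":[-8,0,0],"rot":[0,0,0],"gripper":0},{"offset":[-16,0,0],"rot":[0,0,0],"gripper":0},{"offset":[-24,0,0],"rot":[0,0,0],"gripper":0},{"offset":[-32,0,0],"rot":[0,0,0],"gripper":0},{"offset":[-40,0,0],"rot":[0,0,0],"gripper":0}]}}

```text
time_s: 9.0
position: [0.4104, 0.0268, 0.129]
ee_rot: [0.001, 0.057, 0.998, -0.0]
ft_force: [-0.9, 0.0, 1.5]
gripper_width: 0.003
```

```bash
python3 - <<'E'
from h import *
st(); s=env.capture("scene");s=cv2.resize(s[80:230,200:400],None,fx=4,fy=4,interpolation=cv2.INTER_CUBIC)
cv2.imwrite("pics/s11.png",s); st()
E
```

```text
t9.00 pos [0.4104 0.0268 0.129 ] holder mm [105.6   1.5 129. ] yaw x 3.0268 z [ 0.001 -0.    -1.   ] F [-0.9  0.   1.5] g 0.003 j [-0.12 -0.42  2.2  -0.    1.36 -1.57]
t9.05 pos [0.4113 0.0267 0.129 ] holder mm [104.7   1.6 129. ] yaw x 3.0266 z [ 0.003 -0.    -1.   ] F [-1.2  0.7 -0.3] g 0.003 j [-0.12 -0.42  2.19  0.    1.36 -1.57]
```

View pics/s11.png

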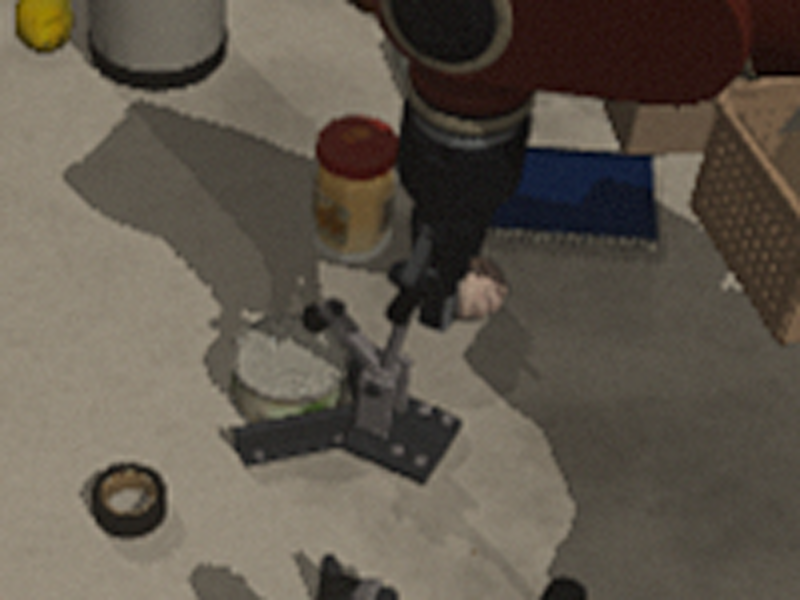

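Request:
{"op": "arm_command", "data": {"deltas": [{"offset":[-7,0,2],"rot":[0,0,0],"gripper":0},{"offset":[-14,0,2],"rot":[0,0,0],"gripper":0},{"offset":[-20,0,2],"rot":[0,0,0],"gripper":0},{"offset":[-26,0,2],"rot":[0,0,0],"gripper":0},{"offset":[-30,0,2],"rot":[0,0,0],"gripper":0}]}}

```text
time_s: 9.55
position: [0.4396, 0.0235, 0.1264]
ee_rot: [0.0, 0.057, 0.998, -0.0]
ft_force: [0.8, 0.3, 0.4]
gripper_width: -0.003
```

```bash
python3 - <<'E'
from h import *
st(); s=env.capture("scene");s=cv2.resize(s[80:230,200:400],None,fx=4,fy=4,interpolation=cv2.INTER_CUBIC)
cv2.imwrite("pics/s12.png",s); st()
E
```

```text
t9.55 pos [0.4396 0.0235 0.1264] holder mm [ 76.2   1.6 126.4] yaw x 3.0268 z [ 0. -0. -1.] F [0.8 0.3 0.4] g -0.003 j [-0.12 -0.33  2.13  0.    1.33 -1.57]
t9.60 pos [0.4399 0.0234 0.1265] holder mm [ 75.9   1.6 126.5] yaw x 3.0267 z [ 0.001 -0.    -1.   ] F [-0.1 -0.3  0.8] g 0.0 j [-0.12 -0.33  2.13 -0.    1.33 -1.57]
```

View pics/s12.png

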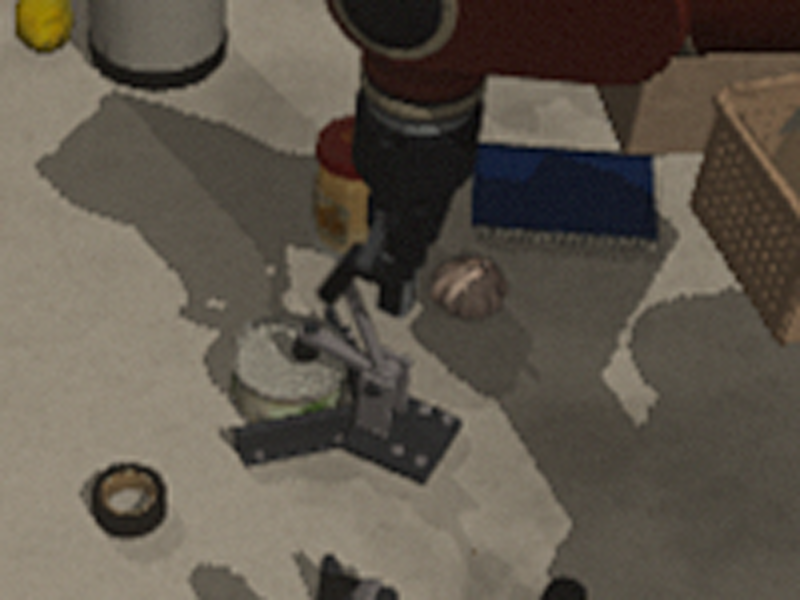

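Request:
{"op": "arm_command", "data": {"deltas": [{"offset":[8,0,0],"rot":[0,0,0],"gripper":0},{"offset":[25,0,0],"rot":[0,0,0],"gripper":0},{"offset":[50,0,0],"rot":[0,0,0],"gripper":0},{"offset":[65,0,0],"rot":[0,0,0],"gripper":0},{"offset":[65,0,-40],"rot":[0,0,0],"gripper":0}]}}

```text
time_s: 10.1
position: [0.3671, 0.032, 0.1585]
ee_rot: [-0.008, 0.057, 0.998, 0.0]
ft_force: [0.1, 0.6, -0.2]
gripper_width: 0.0
```

```bash
python3 - <<'E'
from h import *
st(); s=env.capture("scene");s=cv2.resize(s[80:230,200:400],None,fx=4,fy=4,interpolation=cv2.INTER_CUBIC)
cv2.imwrite("pics/s13.png",s); t=env.capture("top");cv2.imwrite("pics/t13.png",cv2.resize(t[130:250,260:400],None,fx=5,fy=5,interpolation=cv2.INTER_CUBIC)); st()
E
```

```text
t10.10 pos [0.3671 0.032  0.1585] holder mm [149.2   1.4 158.5] yaw x 3.0271 z [-0.016  0.002 -1.   ] F [ 0.1  0.6 -0.2] g 0.0 j [-0.12 -0.57  2.25  0.    1.48 -1.57]
t10.20 pos [0.3757 0.0309 0.1705] holder mm [140.5   1.4 170.5] yaw x 3.0271 z [ 0.008 -0.001 -1.   ] F [ 0.4 -0.2  1.4] g -0.001 j [-0.12 -0.58  2.23 -0.    1.48 -1.57]
```

View pics/s13.png

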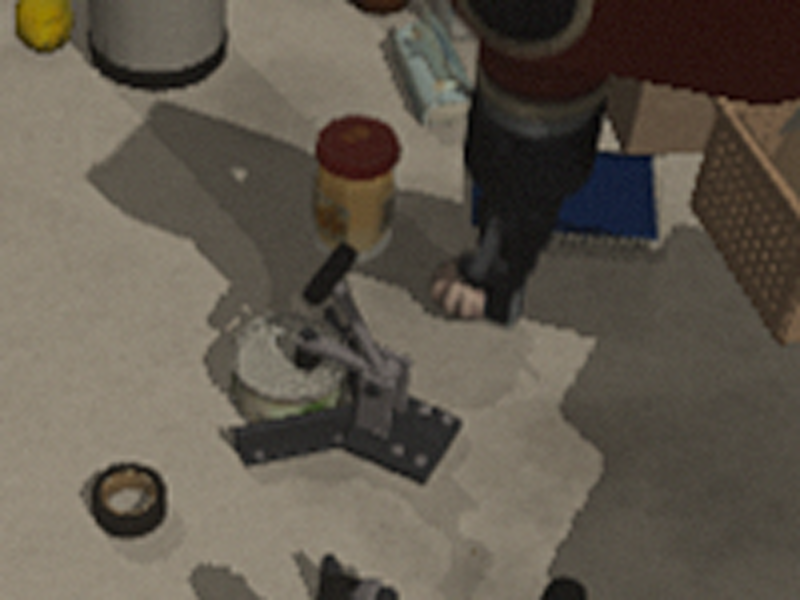

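View pics/t13.png

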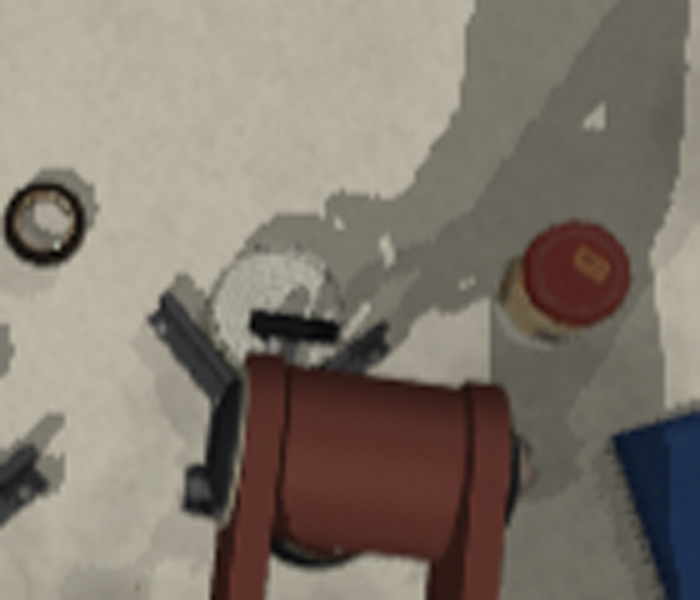

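Request:
{"op": "arm_command", "data": {"deltas": [{"offset":[0,0,-10],"rot":[0,0,0],"gripper":0},{"offset":[0,0,-20],"rot":[0,0,0],"gripper":0},{"offset":[0,0,-20],"rot":[0,0,0],"gripper":0},{"offset":[0,0,-20],"rot":[0,0,0],"gripper":0},{"offset":[0,0,-20],"rot":[0,0,0],"gripper":0}]}}

```text
time_s: 10.7
position: [0.374, 0.031, 0.1856]
ee_rot: [-0.001, 0.057, 0.998, 0.0]
ft_force: [-0.4, 0.0, 0.2]
gripper_width: -0.003
```

```bash
python3 - <<'E'
from h import *
st(); s=env.capture("scene"); t=env.capture("top")
a=cv2.resize(s[120:200,240:320],None,fx=5,fy=5,interpolation=cv2.INTER_CUBIC);b=cv2.resize(t[160:240,280:360],None,fx=5,fy=5,interpolation=cv2.INTER_CUBIC)
cv2.imwrite("pics/st14.png",np.hstack([a,b])); st()
u=((295.5)/5-.5+260,(327.5)/5-.5+130); v=(330.5/4-.5+200,274.5/4-.5+80)
print(hold(back("top",u,.135)),hold(back("scene",v,.135)))
for th in (0.9,.95,1.0,1.05,1.1):
    a=th-.484; P=H(HP,[[75-88*np.sin(a),0,60+88*np.cos(a)]]); print(th,proj("top",P)-u,proj("scene",P)-v)
# tin lid expected
print(proj("top",H(HP,[[2,1,40]])),proj("scene",H(HP,[[2,1,40]])))
E
```

```text
t10.70 pos [0.374  0.031  0.1856] holder mm [142.3   1.5 185.6] yaw x 3.0268 z [-0.001  0.    -1.   ] F [-0.4  0.   0.2] g -0.003 j [-0.12 -0.59  2.21 -0.    1.52 -1.57]
t10.80 pos [0.374  0.031  0.1856] holder mm [142.3   1.5 185.6] yaw x 3.0268 z [-0.001  0.    -1.   ] F [ 0.9 -0.3 -0.5] g -0.003 j [-0.12 -0.59  2.21  0.    1.52 -1.57]
[26.6  1.7] [27.3 -1.6]
0.9 [[-0.80219262  3.89033906]] [[ 4.38638608 -0.21458409]]
0.95 [[-0.73709726  2.66301959]] [[ 3.03082326 -0.2375951 ]]
1.0 [[-0.68509391  1.48479762]] [[ 1.71045143 -0.19497695]]
1.05 [[-0.64625087  0.35875889]] [[ 0.42869095 -0.08736826]]
1.1 [[-0.6205927  -0.71221867]] [[-0.81121117  0.08439953]]
[[315.13260365 192.51698686]] [[273.10240153 168.03370029]]
```

View pics/st14.png

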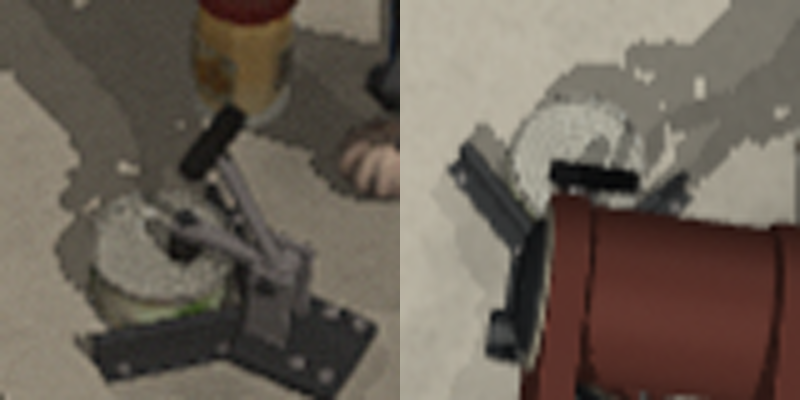

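```bash
python3 -c "
from rig import env
print(env.close_job())"
```

```text
the job is handed in; nothing more can be done
None
```

I slid the tin into the V of the smaller dark holder with two spread fingertips. I then pushed the lever over from behind with the fingers shut until it snapped across, and handed the job in at about 10.8 s. `close_job` gives no verdict, so I can't confirm it passed.

- **Tin home:** it stopped against both walls with about 7 N straight along the push direction. After the clamp closed, the lid centre in the top picture was within about 1 pixel of where home should be.
- **Lever closed:** matching the grip's position in the two fixed cameras gives about 1.06 rad. One pixel is roughly 0.04 rad, so this sits inside 0.99–1.09, though only by about a pixel. The pad shows resting on the lid.
- **Bystanders:** I never touched the jar, tape roll or garlic, and they look unmoved in the last pictures.
- **Robot:** clear of everything and still, with wrist force at noise level (about 1 N or less).
- **What disagreed:** camera estimates of the tin's starting position differed by up to about 9 mm sideways, and of the tape's by up to 12 mm. I corrected for this using wrist-camera views near the V. I did not separately measure how flat the tin lies, but it looks flat.

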